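# Set the condenser turret to bright field

## Task

The dish on this microscope's stage is to be viewed in bright field. With a fingertip, gently push the finger lugs of the condenser turret round, click by click, until the lug marked with the open ring sits in its click stop at the front, where the white arrow on the hub points; either way round will do. Only push, do not pinch the lugs, and leave the dish and the other things on the bench where they are.

Things in the scene. Friction and masses are not known exactly. Their poses are not given: they have to be found in the camera images.
- turret_axis (a point): Fixed point on the turret's upright axis, 246 mm above the bench, half-way up the lugs. Its own -x axis points to the microscope's front (away from the pillar), z up. The turret is a dark disc, radius 58 mm, 236 to 248 mm above the bench. A fixed grey hub cap (radius 19 mm, top at 252 mm) bears a white arrow pointing to the front.
- turret (a joint): Turret angle, rad, counterclockwise from above; turns endlessly. 0 (or any whole turn, 6.283) = open ring at the front, as wanted. Click stops every 1.047 rad, each with a lug exactly at the front. Leaving a stop takes 2 to 3 N at a lug; past half-way (0.52 rad) a spring roller draws it on into the next stop, ahead of the finger. It starts at rest in one of the other five stops.
- ring_lug (a point): Middle of the open-ring lug, 81 mm from the axis. Six like grey lugs stand out from the disc, 60 degrees apart: blocks 24 mm wide, out to 92 mm from the axis, 236 to 256 mm above the bench, 60 mm free between two at 80 mm. White labels on top, black symbols; counterclockwise from above: open ring, one dot, two dots, three dots, filled disc, two bars.
- index (a point): Fixed point straight in front of the turret axis, 81 mm from it, half-way up the lugs: where the middle of the open-ring lug must end. Around here, outside the disc, nothing lies under the lugs down to the stage plate (top at 135 mm above the bench), and the space above the front half of the turret is free.
- scope: Inverted microscope without eyepieces, fixed. Origin on the bench under the turret axis, -x to the front. Foot 200 mm wide, from 150 mm before to 270 mm behind the axis. Lens tube over the turret: radius 20 mm, centred 40 mm behind the axis, from 266 mm up. Lamp arm: 56 mm wide, 330 to 375 mm high, from 12 mm behind the axis back to the pillar and lamp (320 mm behind).
- dish: Closed clear culture dish, 63 mm across and 15.5 mm high, loose on the stage plate on the light path, 40 mm behind the turret axis. Origin at the centre of its underside. Leave it.
- flask: Clear culture flask with a blue cap lying on the bench left of the microscope, 150 mm long, 78 mm wide, 36 mm high. Origin under its body's centre. Leave it.
- cleaner: Small amber bottle with a black cap standing on the bench, 48 mm across, 115 mm high. Origin at the centre of its underside. Leave it.
- slidebox: Flat closed slide box, 105 x 85 x 34 mm, on the bench to the right. Origin at the centre of its underside. Leave it.

How it is judged:
At the end, for the whole second after the job is handed in: The open-ring lug stands at rest at the front index, its middle within 7 mm (5 degrees) of it; the dish has not been shifted (horizontal distance between ring_lug and index below 0.007 m and velocity of joint turret between -0.1 and 0.1 rad/s and distance of dish from where it was at the start of the episode below 0.012 m); the robot touches nothing.
It fails at once if the lugs or any part of the microscope are pinched or pressed hard (over 25 N) (contact force between any of the fingers, the arm and scope above 25 N).
It fails at once if the dish is lifted or shifted more than 12 mm (distance of dish from where it was at the start of the episode above 0.012 m).
It fails at once if the flask, the bottle or the slide box is lifted or shifted more than 20 mm (distance of any of flask, cleaner, slidebox from where it was at the start of the episode above 0.02 m).
It also fails if it takes over 51 s, if anything falls off the work surface, if the arm or the gripper's body presses on something with over 40 N, if the wrist force passes 120 N, or if a joint passes its speed limit or range.

## Robot

A 7-joint arm with a two-finger parallel gripper is mounted at the origin on the work surface. World frame = base frame: x ahead of the robot, y to its left, z up, the work surface at z = 0. Lengths are in m, angles in rad, forces in N, time in s.
With the tool pointing down it reaches from about 0.4 to 0.875 m from the base axis. Payload 19.3 kg.
Tool frame: the origin (TCP) lies at the very end of the fingers, on their centre line; the grasp point (between the pads) lies 19 mm behind it; z points along the fingers, y is the direction in which the jaws open and shut (so a half turn about z gives the same grasp; the last joint's range is limited). The gripper opens to 85 mm and grips with 20 to 120 N. Pads are 22 mm wide; open, the fingers measure 114 mm over their backs; the gripper's body (76 mm by 85 mm) begins 54 mm behind the grasp point. The pads swing forward as they close: fully open they stand 13 mm farther back than shut.
Start: joints at [-1.287, 0.521, -0.036, 1.599, 0.021, 1.021, -0.113], TCP at [0.217, 0.586, 0.231] pointing down, gripper open.
Joint ranges: [-2.91, 2.91], [-0.3, 2.13], [-1.5, 1.42], [0.17, 2.43], [-1.26, 4.41], [0.16, 1.93], [-2.52, 2.52]. Speed limits (rad/s): [1.89, 1.89, 2.39, 2.39, 3.01, 3.01, 3.01].

## Interface

Orientations are given as [roll, pitch, yaw] about the fixed x, y, z axes, in that order (R = Rz(yaw) Ry(pitch) Rx(roll)).
In Python, from workcell import bot gives the robot as it stands.
- The arm moves only by the tool carry_out, never from a script. Its argument "targets" is a list of rows, each a list of 7 numbers: the shift along the tool's x, y, z in mm, then the turn, a rotation vector about the tool's x, y, z in units of 6 degrees (1.0 is 6 degrees), then the closure in counts, from 0 (fully open) to 255 (shut). A call has 1 to 5 rows; each row shifts and turns the commanded pose from where the row before left it, along the tool's axes as they then stand; what a row does not reach is not made up. A row lasts 1/12 s, in which the tool goes at most 41.7 mm and 7.16 degrees, less where a joint would pass 70% of its speed; a pose out of reach is approached as far as the arm can. A call is refused whole if a number of a shift passes 41.7 or a number of a turn 1, either way. A call with a gripper value outside its range is refused whole. The fingers move at their own pace and stop on an object; "force" is the grip in N (left out, the last holds). Time passes only in rows, so rows that do not move let the fingers close. It gives the time, the measured TCP pose, the force and the opening at its end, in the units of the state.
- bot.observe(): the state, without advancing time (a new reading comes with each control period).
- bot.grab_frame(name): name is "side" or "top" or "wrist"; returns a dict with "color" (420x560x3 uint8, red, green, blue), "z_map" (420x560 float32, m along the optical axis (not along the pixel's ray), 0 where there is no reading), "K" (3x3 intrinsics, pixels), "cam_to_world" (4x4, takes a point from camera to world coordinates); the wrist camera has in their place "T_tool_cam" (4x4, takes a point from camera to tool coordinates, whose origin is the TCP and whose axes are the flange's). Camera axes: x right, y down, z forward; pixel columns grow to the right and rows downward; lengths in m; the calibration is good to about 2 mm. A picture is of the moment at which its call begins: read the wrist's pose just before it.
- bot.job_done(): hands the job in, once; it reports no verdict.
The state is a dict: "clock": time; "qpos": joint angles; "qd": joint speeds; "joint_efforts": joint torques, N m; "position": TCP position; "tool_rot": TCP orientation; "force": force on the tool from outside, world axes, zero at the start; "moment": the same for the moment, N m; "grip_width": finger opening in m.
Only numpy, scipy, OpenCV 4.12 (cv2) and the standard library are available. Lean on these libraries where they do the work, as an engineer would, in place of code of your own. Each camera call takes 0.05 s, during which the arm holds its last target. There are 200 camera calls.

## Working session

There is one attempt and no reset: what is moved stays moved. The work goes in short steps, Python scripts to look and compute and a tool call to move; the robot and the scene stay as the last step left them, time stands still between calls to the robot, and variables do not carry over. Pictures are saved under pics/ and viewed, about 8 in all and at most 12, crops included, and the job is handed in when it is done.

Besides the shell and the picture viewer there is one more tool, called after ">>>" as name([rows], argument=value, ...), one row to a line, values as JSON. carry_out: Moves the arm, as the interface text tells. Its arguments: {"type":"object","properties":{"targets":{"type":"array","items":{"type":"array","items":{"type":"number"}}},"force":{"type":"number"}},"required":["targets"]}

```bash
mkdir -p pics; python3 - <<'E'
from workcell import bot
import cv2,numpy as np
s=bot.observe();print({k:np.round(v,3).tolist() for k,v in s.items()})
for n in("top","side"):
    f=bot.grab_frame(n);cv2.imwrite(f"pics/{n}0.png",f["color"][:,:,::-1]);np.savez(f"{n}0.npz",**f)
    print(n,np.round(f["K"],1).tolist(),np.round(f["cam_to_world"],3).tolist())
a=cv2.imread("pics/top0.png");cv2.imwrite("pics/t0.png",a)
E
```

```text
{'clock': 0.0, 'qpos': [-1.287, 0.522, -0.036, 1.6, 0.021, 1.021, -0.113], 'qd': [-0.0, 0.003, -0.0, 0.002, -0.001, 0.0, -0.001], 'joint_efforts': [0.0, -92.711, 1.98, -36.991, 0.018, 0.008, 0.0], 'position': [0.216, 0.586, 0.231], 'tool_rot': [-3.141, 0.0, 2.788], 'force': [-0.117, -0.19, -0.23], 'moment': [-0.006, 0.002, -0.059], 'grip_width': 0.085}
top [[478.4, 0.0, 278.0], [0.0, 478.4, 209.2], [0.0, 0.0, 1.0]] [[-0.022, -0.993, 0.115, 0.32], [-1.0, 0.023, 0.009, -0.085], [-0.011, -0.115, -0.993, 1.73], [0.0, 0.0, 0.0, 1.0]]
side [[435.6, 0.0, 275.6], [0.0, 435.6, 203.5], [0.0, 0.0, 1.0]] [[0.759, 0.435, -0.484, 1.058], [0.651, -0.494, 0.577, -0.72], [0.012, -0.753, -0.658, 0.89], [0.0, 0.0, 0.0, 1.0]]
```

View pics/top0.png

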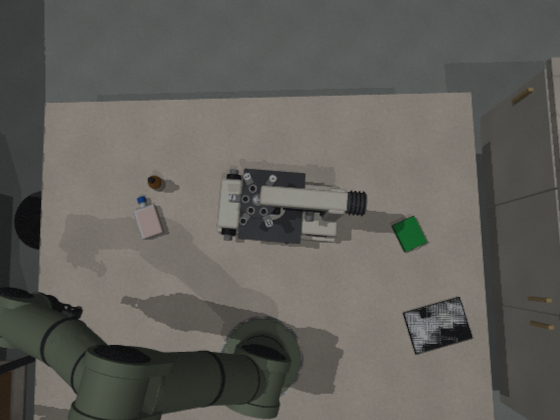

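View pics/side0.png

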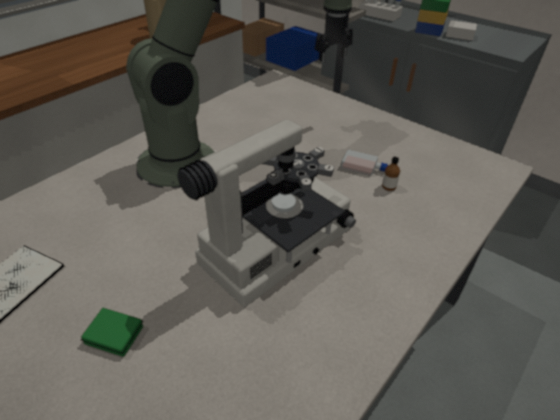

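```bash
cat > h.py <<'E'
import numpy as np
def cast(f,uv,z,T=None):
    T=f["cam_to_world"] if T is None else T
    d=T[:3,:3]@np.linalg.solve(f["K"],[uv[0],uv[1],1.]);o=T[:3,3]
    return o+d*(z-o[2])/d[2]
E
python3 - <<'E'
import cv2,numpy as np
from h import cast
a=cv2.imread("pics/top0.png")[165:250,215:315];b=cv2.imread("pics/side0.png")[130:210,260:360]
k=dict(interpolation=cv2.INTER_CUBIC)
c=np.vstack([cv2.resize(cv2.convertScaleAbs(a,alpha=1.3),(600,510),**k)]);d=cv2.resize(cv2.convertScaleAbs(b,alpha=1.3),(600,480),**k)
cv2.imwrite("pics/c1.png",c);cv2.imwrite("pics/c2.png",d)
f=np.load("top0.npz")
# white labels
h=cv2.cvtColor(a,cv2.COLOR_BGR2HSV);m=((h[...,2]>150)).astype(np.uint8)
n,l,s,ce=cv2.connectedComponentsWithStats(m)
for i in range(1,n):
    if 3<s[i,4]<120: p=ce[i]+[215,165];print(p.round(1),s[i,4],cast(f,p,.256).round(3))
E
```

```text
(no output)
```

View pics/c1.png

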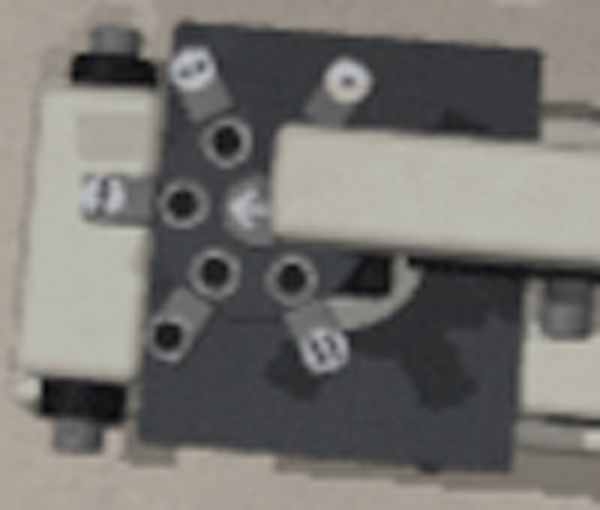

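```bash
python3 - <<'E'
import numpy as np
from h import cast
f=np.load("top0.npz")
P=lambda x,y:cast(f,(x/6-.4+215,y/6-.4+165),.256)
L=[P(*q) for q in [(103,195),(193,68),(347,80),(168,337),(325,350)]]
c=((L[1]+L[4])/2+(L[2]+L[3])/2)/2
print(c.round(3))
for q in L: d=(q-c)[:2]; print(q.round(3),np.hypot(*d).round(3),np.degrees(np.arctan2(d[1],d[0])).round(1))
E
```

```text
[ 0.524 -0.009  0.256]
[0.532 0.072 0.256] 0.081 83.8
[0.598 0.024 0.256] 0.081 23.8
[ 0.59  -0.056  0.256] 0.081 -35.6
[0.458 0.039 0.256] 0.081 144.1
[ 0.449 -0.042  0.256] 0.082 -156.1
```

View pics/c2.png

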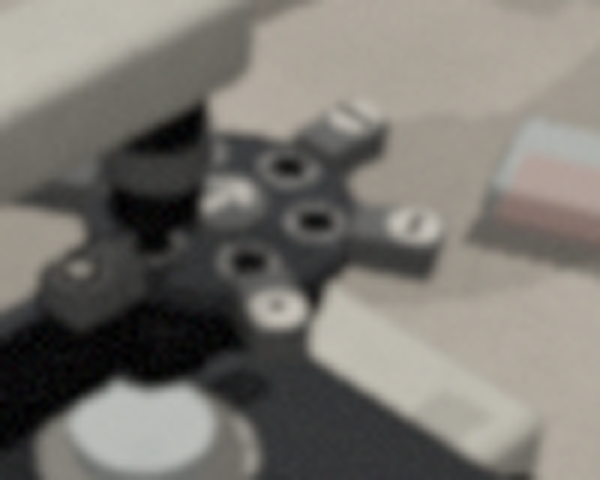

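>>> carry_out([
  [0,0,-16,0,0,-0.48,255],
  [0,0,-16,0,0,-0.48,255],
  [0,0,-16,0,0,-0.48,255],
  [0,0,-16,0,0,-0.48,255],
  [0,0,-16,0,0,-0.46,255],
], force=20)

```text
clock: 0.52
position: [0.2165, 0.5861, 0.3117]
tool_rot: [-3.141, -0.0, 3.04]
force: [-0.0, -0.2, -0.5]
grip_width: 0.0255
```

>>> carry_out([
  [-20,-30,0,0,0,0,255],
  [-20,-30,0,0,0,0,255],
  [-20,-30,0,0,0,0,255],
  [-20,-30,0,0,0,0,255],
  [-20,-30,0,0,0,0,255],
])

```text
clock: 0.93
position: [0.3008, 0.4249, 0.3111]
tool_rot: [-3.141, -0.0, 3.037]
force: [0.8, 0.2, 0.1]
grip_width: 0.0
```

>>> carry_out([
  [-20,-30,0,0,0,0,255],
  [-20,-30,0,0,0,0,255],
  [-20,-30,0,0,0,0,255],
  [-20,-30,0,0,0,0,255],
  [-20,-30,0,0,0,0,255],
])

```text
clock: 1.35
position: [0.3845, 0.2652, 0.3113]
tool_rot: [-3.142, -0.0, 3.037]
force: [0.8, 0.4, 0.3]
grip_width: -0.0002
```

>>> carry_out([
  [-20,-30,0,0,0,0,255],
  [-20,-30,0,0,0,0,255],
  [0,0,0,0,0,0,255],
])

```text
clock: 1.6
position: [0.4201, 0.1972, 0.3114]
tool_rot: [-3.14, 0.001, 3.03]
force: [0.6, -0.4, -0.1]
grip_width: -0.0001
```

>>> carry_out([
  [-20,-30,0,0,0,0,255],
  [-20,-30,0,0,0,0,255],
  [-20,-30,0,0,0,0,255],
  [-23,-32,0,0,0,0,255],
  [0,0,0,0,0,0,255],
])

```text
clock: 2.02
position: [0.4897, 0.0667, 0.3113]
tool_rot: [-3.139, 0.001, 3.03]
force: [-0.7, -1.2, -0.4]
grip_width: 0.0001
```

```bash
cat > look.py <<'E'
import sys,cv2,numpy as np
from workcell import bot
from scipy.spatial.transform import Rotation as R
def look(name):
    s=bot.observe();f=bot.grab_frame("wrist")
    T=np.eye(4);T[:3,:3]=R.from_euler("xyz",s["tool_rot"]).as_matrix();T[:3,3]=s["position"]
    T=T@f["T_tool_cam"];cv2.imwrite(f"pics/{name}.png",f["color"][:,:,::-1])
    np.savez(f"{name}.npz",T=T,**f);print(np.round(s["position"],4),np.round(s["force"],1),T.round(3).tolist())
look(sys.argv[1])
E
python3 look.py w1
```

```text
[0.4897 0.0667 0.3113] [-0.7 -1.2 -0.4] [[0.112, 0.951, 0.288, 0.416], [0.994, -0.106, -0.035, 0.076], [-0.003, 0.29, -0.957, 0.453], [0.0, 0.0, 0.0, 1.0]]
```

View pics/w1.png

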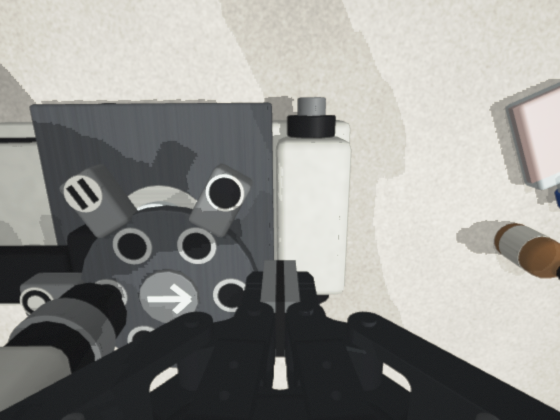

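```bash
python3 - <<'E'
import numpy as np
from h import cast
f=np.load("w1.npz")
for n,p,z in[("hub",(168,297),.252),("disc",(224,192),.256),("bars",(83,193),.256),("ring",(38,298),.256),("tip",(281,265),.311)]:print(n,cast(f,p,z,f["T"]).round(4))
E
```

```text
hub [ 0.5251 -0.0089  0.252 ]
disc [0.4602 0.0381 0.256 ]
bars [ 0.4518 -0.042   0.256 ]
ring [ 0.5147 -0.0884  0.256 ]
tip [0.4832 0.0682 0.311 ]
```

>>> carry_out([
  [0,0,25,0,0,0,255],
  [0,0,25,0,0,0,255],
  [0,0,23,0,0,0,255],
  [0,0,0,0,0,0,255],
  [-8,4,0,0,0,0,255],
])

```text
clock: 2.48
position: [0.4946, 0.0764, 0.2382]
tool_rot: [-3.141, -0.002, 3.037]
force: [0.3, 0.2, 1.1]
grip_width: 0.0003
```

>>> carry_out([
  [-5,2,0,0,0,0,255],
  [-5,1.5,0,0,0,0,255],
  [-5,1.5,0,0,0,0,255],
  [-5,1,0,0,0,0,255],
  [-5,0.7,0,0,0,0,255],
])

```text
clock: 2.9
position: [0.5219, 0.0805, 0.2387]
tool_rot: [3.141, 0.0, 3.037]
force: [-1.7, -0.4, 0.3]
grip_width: 0.0002
```

>>> carry_out([
  [-5,-1,0,0,0,0,255],
  [-5,-1,0,0,0,0,255],
  [-5,-1,0,0,0,0,255],
  [-5,-1,0,0,0,0,255],
  [-5,-1.5,0,0,0,0,255],
])

```text
clock: 3.32
position: [0.5463, 0.0721, 0.2383]
tool_rot: [-3.142, 0.0, 3.037]
force: [-0.5, 0.4, 0.1]
grip_width: -0.0001
```

>>> carry_out([
  [-5,-2,0,0,0,0,255],
  [-5,-2,0,0,0,0,255],
  [-5,-2,0,0,0,0,255],
  [-5,-2,0,0,0,0,255],
  [0,0,0,0,0,0,255],
])

```text
clock: 3.73
position: [0.5656, 0.0615, 0.2382]
tool_rot: [-3.141, 0.0, 3.036]
force: [-0.0, 0.1, -0.2]
grip_width: -0.0001
```

>>> carry_out([
  [0,0,-25,0,0,0,255],
  [0,0,-25,0,0,0,255],
  [25,0,0,0,0,0,255],
  [25,0,0,0,0,0,255],
  [26,0,0,0,0,0,255],
])

```text
clock: 4.15
position: [0.4882, 0.0702, 0.2883]
tool_rot: [3.142, 0.0, 3.037]
force: [0.4, 1.0, -0.3]
grip_width: -0.0001
```

>>> carry_out([
  [0,0,0,0,0,0,255],
  [0,0,0,0,0,0,255],
])

```text
clock: 4.32
position: [0.4886, 0.0704, 0.2889]
tool_rot: [3.141, 0.001, 3.038]
force: [1.1, -0.3, -0.0]
grip_width: -0.0005
```

```bash
python3 look.py w2
```

```text
[0.4886 0.0704 0.2889] [ 1.1 -0.3 -0. ] [[0.104, 0.952, 0.288, 0.415], [0.995, -0.1, -0.03, 0.078], [0.0, 0.29, -0.957, 0.431], [0.0, 0.0, 0.0, 1.0]]
```

View pics/w2.png

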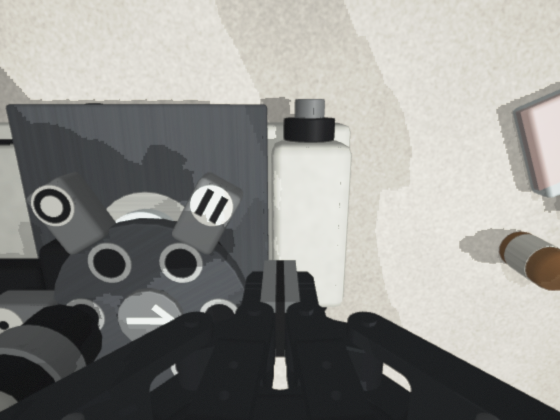

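The wrist view shows one clean click: two bars are now at (210,205), the open ring is at (53,205), and the filled disc is at the front under the finger. I'll repeat the same push.

>>> carry_out([
  [0,0,25,0,0,0,255],
  [0,0,26,0,0,0,255],
  [0,0,0,0,0,0,255],
  [-8,3,0,0,0,0,255],
  [-5,2,0,0,0,0,255],
])

```text
clock: 4.78
position: [0.5043, 0.074, 0.2383]
tool_rot: [3.141, 0.001, 3.037]
force: [-0.2, -0.3, 0.2]
grip_width: 0.0004
```

>>> carry_out([
  [-5,1,0,0,0,0,255],
  [-5,1,0,0,0,0,255],
  [-5,1,0,0,0,0,255],
  [-5,0.5,0,0,0,0,255],
  [-5,0,0,0,0,0,255],
])

```text
clock: 5.2
position: [0.5284, 0.0748, 0.2375]
tool_rot: [3.141, 0.0, 3.037]
force: [-2.4, 0.3, 0.5]
grip_width: 0.0001
```

>>> carry_out([
  [-5,0,0,0,0,0,255],
  [-5,-0.5,0,0,0,0,255],
  [-5,-1,0,0,0,0,255],
  [-5,-1,0,0,0,0,255],
  [-5,-1.5,0,0,0,0,255],
])

```text
clock: 5.62
position: [0.5528, 0.0679, 0.2373]
tool_rot: [3.142, 0.0, 3.037]
force: [-0.2, 0.3, 0.0]
grip_width: -0.0
```

>>> carry_out([
  [-5,-2,0,0,0,0,255],
  [-5,-2,0,0,0,0,255],
  [-4,-2,0,0,0,0,255],
  [0,0,0,0,0,0,255],
  [0,0,0,0,0,0,255],
])

```text
clock: 6.03
position: [0.5657, 0.0604, 0.2372]
tool_rot: [-3.141, -0.0, 3.037]
force: [0.1, 0.2, -0.8]
grip_width: -0.0002
```

Same end position and the same force release as the first click. I'll lift, return and check the picture.

>>> carry_out([
  [0,0,-25,0,0,0,255],
  [0,0,-26,0,0,0,255],
  [25,0,0,0,0,0,255],
  [25,0,0,0,0,0,255],
  [26,1,0,0,0,0,255],
])

```text
clock: 6.45
position: [0.489, 0.0696, 0.2884]
tool_rot: [3.141, 0.0, 3.037]
force: [0.4, 0.3, -0.4]
grip_width: -0.0002
```

>>> carry_out([
  [0,0,0,0,0,0,255],
  [0,0,0,0,0,0,255],
])

```text
clock: 6.62
position: [0.4894, 0.07, 0.2889]
tool_rot: [3.141, 0.001, 3.038]
force: [-0.1, -0.9, 0.6]
grip_width: 0.0001
```

```bash
python3 look.py w3
```

```text
[0.4894 0.07   0.2889] [-0.1 -0.9  0.6] [[0.104, 0.952, 0.289, 0.416], [0.995, -0.099, -0.03, 0.078], [0.0, 0.29, -0.957, 0.431], [0.0, 0.0, 0.0, 1.0]]
```

View pics/w3.png

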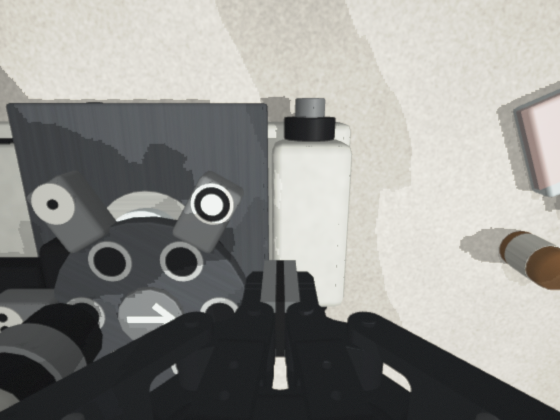

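The open ring is now at (211,204), one stop before the front. One more push of the same kind.

>>> carry_out([
  [0,0,25,0,0,0,255],
  [0,0,26,0,0,0,255],
  [0,0,0,0,0,0,255],
  [-8,3,0,0,0,0,255],
  [-5,2,0,0,0,0,255],
])

```text
clock: 7.08
position: [0.5052, 0.0734, 0.2384]
tool_rot: [3.141, 0.001, 3.037]
force: [0.5, 1.2, 0.3]
grip_width: 0.0003
```

>>> carry_out([
  [-5,1,0,0,0,0,255],
  [-5,1,0,0,0,0,255],
  [-5,1,0,0,0,0,255],
  [-5,0.5,0,0,0,0,255],
  [-5,0,0,0,0,0,255],
])

```text
clock: 7.5
position: [0.5293, 0.0741, 0.2375]
tool_rot: [3.141, 0.0, 3.037]
force: [-1.0, 0.3, 1.3]
grip_width: 0.0
```

>>> carry_out([
  [-5,0,0,0,0,0,255],
  [-5,-0.5,0,0,0,0,255],
  [-5,-1,0,0,0,0,255],
  [-5,-1,0,0,0,0,255],
  [-5,-1.5,0,0,0,0,255],
])

```text
clock: 7.92
position: [0.5538, 0.0673, 0.2373]
tool_rot: [3.142, 0.0, 3.037]
force: [-1.5, -0.6, -0.6]
grip_width: -0.0002
```

>>> carry_out([
  [-5,-2,0,0,0,0,255],
  [-5,-2,0,0,0,0,255],
  [-4,-2,0,0,0,0,255],
  [0,0,0,0,0,0,255],
  [0,0,0,0,0,0,255],
])

```text
clock: 8.33
position: [0.5666, 0.0598, 0.2372]
tool_rot: [-3.141, -0.0, 3.037]
force: [0.9, 0.5, -0.8]
grip_width: -0.0001
```

>>> carry_out([
  [0,0,-25,0,0,0,255],
  [0,0,-26,0,0,0,255],
  [0,0,-20,0,0,0,255],
  [25,30,0,0,0,0,255],
  [25,30,0,0,0,0,255],
])

```text
clock: 8.75
position: [0.5232, 0.1244, 0.3093]
tool_rot: [3.141, 0.002, 3.033]
force: [0.5, 2.3, -0.3]
grip_width: -0.0003
```

>>> carry_out([
  [25,30,0,0,0,0,255],
  [25,30,0,0,0,0,255],
  [0,0,0,0,0,0,255],
  [0,0,0,0,0,0,255],
])

```text
clock: 9.08
position: [0.4783, 0.1919, 0.3085]
tool_rot: [3.141, -0.0, 3.041]
force: [0.4, -1.4, 0.6]
grip_width: 0.0004
```

```bash
python3 look.py w4; python3 - <<'E'
from workcell import bot
import cv2,numpy as np
f=bot.grab_frame("top");np.savez("top1.npz",**f);a=np.ascontiguousarray(f["color"][165:250,215:315,::-1])
g=bot.grab_frame("side");b=np.ascontiguousarray(g["color"][130:230,230:360,::-1]);b0=cv2.imread("pics/side0.png")[130:230,230:360]
r=lambda x,w,h:cv2.resize(cv2.convertScaleAbs(x,alpha=1.3),(w,h),interpolation=cv2.INTER_CUBIC)
w=cv2.imread("pics/w4.png")
cv2.imwrite("pics/end.png",np.vstack([np.hstack([r(a,353,300),cv2.resize(w,(400,300))]),np.hstack([r(b0,376,290),r(b,377,290)])]))
E
```

```text
[0.4783 0.1919 0.3085] [ 0.4 -1.4  0.6] [[0.101, 0.952, 0.288, 0.405], [0.995, -0.096, -0.029, 0.199], [0.0, 0.289, -0.957, 0.451], [0.0, 0.0, 0.0, 1.0]]
```

View pics/end.png

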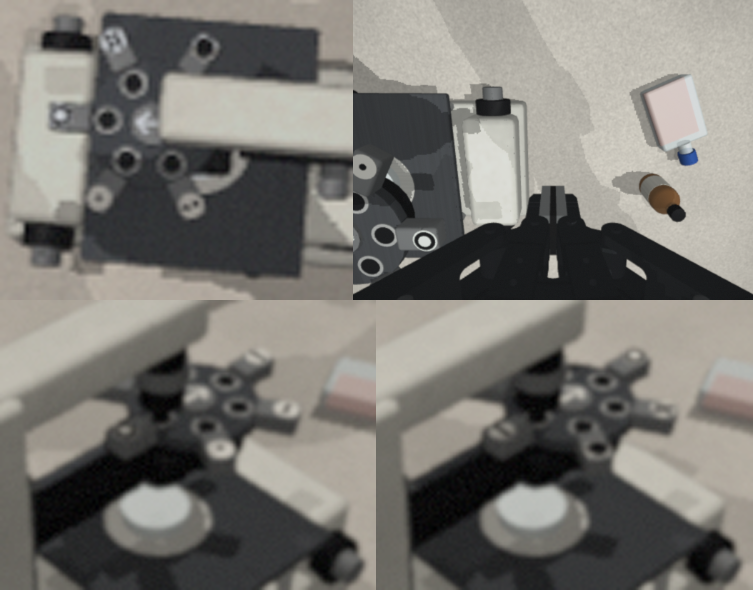

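```bash
python3 - <<'E'
import numpy as np
from h import cast
from workcell import bot
f=np.load("w4.npz");p=cast(f,(101,336),.256,f["T"]);d=(p-[.525,-.009,.256])[:2]
print(p,np.hypot(*d),np.degrees(np.arctan2(d[1],d[0])))
s=bot.observe();print(s["force"],np.abs(s["qd"]).max())
bot.job_done()
E
```

```text
[0.53404756 0.07175422 0.256     ] 0.08125947907657367 83.60733981512867
[-0.15553647 -0.50674247 -1.02894835] 0.013466676054612194
the job is handed in; nothing more can be done
```

The open-ring lug is now in its click stop at the front, and the job is handed in. I pushed the front lug clockwise with the closed fingertip three times, one click each. I lifted clear and checked the turret with the wrist camera after every click. The readings between moves showed no more than about 2.5 N at the tool.

- **Ring lug:** the last wrist picture puts it 81 mm from the axis at a bearing of 83.6°. The front, measured from the lug that stood there at the start, is at 83.8°, so it is about 0.2° off against the 5° allowed.
- **Dish:** it looks unmoved in the side view before and after. I judged this by eye and did not measure it.
- **Other things:** the flask and the bottle look to stand where they were. I did not check the slide box again, but the arm never went near it.
- **Arm:** it stands clear, with the fingertip about 12 cm in front of the lug, 31 cm above the bench. It was at rest and read only about 1 N, which is no more than the noise seen in free air.

No check failed or disagreed.

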